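# Lock the red pressure cooker on the cookware stall

### The arm

A 6-joint arm with a two-finger parallel gripper is mounted at the origin on the work surface. World frame = base frame: x ahead of the robot, y to its left, z up, the work surface at z = 0. Lengths are in m, angles in rad, forces in N, time in s.
With the tool pointing down it reaches from about 0.3 to 0.775 m from the base axis. Payload 14.6 kg.
Tool frame: the origin (TCP) lies midway between the tips of the shut fingers; the grasp point (between the pads) lies 19 mm behind it; z points along the fingers, y is the direction in which the jaws open and shut (so a half turn about z gives the same grasp; the last joint's range is limited). The gripper opens to 94 mm and grips with 3 to 60 N. Pads are 16 mm wide; open, the fingers measure 119 mm over their backs; the gripper's body (75 mm by 177 mm) begins 78 mm behind the grasp point.
Start: joints at [-1.321, 0.3, 1.521, -0, 1.321, -0.067], TCP at [0.171, -0.523, 0.205] pointing down, gripper open.
Joint ranges: [-3.03, 3.03], [-0.79, 2.21], [0.23, 2.52], [-1.04, 4.18], [0, 3.07], [-2.55, 2.55]. Speed limits (rad/s): [2.22, 2.22, 2.57, 3.14, 3.14, 3.14].

### API

Orientations are given as [roll, pitch, yaw] about the fixed x, y, z axes, in that order (R = Rz(yaw) Ry(pitch) Rx(roll)).
In Python, from station import readout, imaging, job gives the robot as it stands.
- The arm moves only by the tool arm_command, never from a script. Its argument "increments" is a list of rows, each an object with "gripper": the opening, from 0 (shut) to 1 (fully open); "slide": the shift along the world's x, y, z in m, a list of three; "yaw": the turn about the world's z in rad. A call has 1 to 8 rows; each row is the pose to reach, as a shift and turn from the pose commanded when the call began; what a row does not reach only later rows make up. A row lasts 1/8 s, in which the tool goes at most 62.5 mm and 10.7 degrees, less where a joint would pass 70% of its speed; a pose out of reach is approached as far as the arm can. A call with a gripper value outside its range is refused whole. The fingers move at their own pace and stop on an object; "grip_force" is the grip in N (left out, the last holds). Time passes only in rows, so rows that repeat a pose let the fingers close. It gives the time, the measured TCP pose, the force and the opening at its end, in the units of the state.
- readout.get_obs(): the state, without advancing time (a new reading comes with each control period).
- imaging.camera(name): name is "scene" or "top" or "wrist"; returns a dict with "color" (384x512x3 uint8, red, green, blue), "mtx" (3x3 intrinsics, pixels), "D" ([k1, k2, p1, p2, k3] as OpenCV has them; the pictures are not rectified), "rvec" (rotation vector, rad) and "tvec" (3), from world to camera coordinates, as OpenCV has them. Camera axes: x right, y down, z forward; pixel columns grow to the right and rows downward; lengths in m; the calibration is good to about 2 mm. A picture is of the moment at which its call begins. There is no depth.
- job.hand_in(): hands the job in, once; it reports no verdict.
The state is a dict: "time_s": time; "qpos": joint angles; "joint_vel": joint speeds; "tau": joint torques, N m; "ee_pos": TCP position; "eef_rot": TCP orientation; "force": force on the tool from outside, world axes, zero at the start; "moment": the same for the moment, N m; "grip_width": finger opening in m.
Only numpy, scipy, OpenCV 4.12 (cv2) and the standard library are available. Lean on these libraries where they do the work, as an engineer would, in place of code of your own. Each camera call takes 0.05 s, during which the arm holds its last target. There are 200 camera calls.

### The job

Two demonstration pressure cookers stand on the stall counter, both unlocked. Lock the red one: turn the collar on its lid clockwise, by its upright black tab, until the tab points at the green mark on the lid, then let go. Leave the blue cooker's collar as it is.

Things in the scene. Friction and masses are not known exactly. Their poses are not given: they have to be found in the camera images.
- red_cooker: Low red pressure cooker fixed on a wooden board. Origin: centre line at counter height, z up; the collar turns about this line. Flat red lid 206 mm across, top 114 mm up; black side handles reach 142 mm along its +y and -y. On the lid, 81 mm out: a white-edged green bar (locked mark) at -0.65 rad from its x axis, a white dot (open) at +0.65. Hub in the collar: 48 mm wide, top 135 mm up.
- red_collar (a joint): Turn (rad) of the red cooker's flat aluminium collar, 124 mm across, top 126 mm above the counter. 0 = open (tab at white dot); grows clockwise seen from above; 1.30 = tab exactly at the green mark; hard stop at 1.38. Starts between 0 and 0.35. Stiff (0.2 N m, about 4 N at the tab); stays where it is left.
- red_tab (a point): Grip point amid the upright black tab on the red cooker's collar: 53 mm from the centre line, 151 mm above the counter. Tab: 14 mm thick along the turning direction, 36 to 70 mm from the centre line, top 169 mm above the counter, white line along its top. Turns with the collar; at joint 0 the tab lies at +0.65 rad from the cooker's x axis and the point's axes are the cooker's.
- blue_tab (a point): The same point on the tab of the blue cooker, which is otherwise alike; its collar turns as easily and must be left as it is.

How it is judged:
By the outcome, as a careful person would: the job done as asked, in the order asked, and still so for the second after the job is handed in, with the robot touching nothing.
It also fails if it takes over 32 s, if anything falls off the work surface, if the arm or the gripper's body presses on something with over 40 N, if the wrist force passes 120 N, or if a joint passes its speed limit or range.

## Working session

There is one attempt and no reset: what is moved stays moved. The work goes in short steps, Python scripts to look and compute and a tool call to move; the robot and the scene stay as the last step left them, time stands still between calls to the robot, and variables do not carry over. Pictures are saved under pics/ and viewed, about 8 in all and at most 12, crops included, and the job is handed in when it is done.

Besides the shell and the picture viewer there is one more tool, called after "Call:" as a command line: name --argument value ..., lists and objects as JSON in quotes. arm_command: Moves the arm, as the interface text tells. Its arguments: {"type":"object","properties":{"increments":{"type":"array","items":{"type":"object","properties":{"gripper":{"type":"number"},"slide":{"type":"array","items":{"type":"number"}},"yaw":{"type":"number"}}}},"grip_force":{"type":"number"}},"required":["increments"]}

```bash
mkdir -p pics
cat > h.py <<'E'
import cv2,numpy as np
from station import readout,imaging,job
def cast(c,uv,z):
    n=cv2.undistortPoints(np.array(uv,float).reshape(-1,1,2),c["mtx"],np.array(c["D"],float)).reshape(-1,2)
    R=cv2.Rodrigues(np.array(c["rvec"],float))[0];t=np.array(c["tvec"],float).ravel()
    o=-R.T@t;d=np.c_[n,np.ones(len(n))]@R
    return o+d*((z-o[2])/d[:,2])[:,None]
def proj(c,p):
    return cv2.projectPoints(np.array(p,float).reshape(-1,3),np.array(c["rvec"],float),np.array(c["tvec"],float),c["mtx"],np.array(c["D"],float))[0].reshape(-1,2)
def save(c,n): cv2.imwrite(n,c["color"][:,:,::-1])
E
python3 - <<'E'
from h import *
import pickle
ims={n:imaging.camera(n) for n in("scene","top")}
pickle.dump(ims,open("a.pkl","wb"))
a=np.vstack([ims["scene"]["color"],ims["top"]["color"]])
cv2.imwrite("pics/top.png",ims["top"]["color"][:,:,::-1]);cv2.imwrite("pics/scene.png",ims["scene"]["color"][:,:,::-1])
o=readout.get_obs();print(o)
for c in ims.values():
    R=cv2.Rodrigues(np.array(c["rvec"],float))[0];print(-R.T@np.ravel(c["tvec"]))
E
```

```text
{'time_s': 0.1, 'qpos': array([-1.32059006e+00,  3.00419144e-01,  1.52148997e+00,  7.08806684e-06,
        1.32072441e+00, -6.65847492e-02]), 'joint_vel': array([-8.18950222e-04,  4.28659467e-04, -3.40196069e-03,  4.84973340e-05,
       -2.85354067e-04, -3.94989790e-04]), 'tau': array([ 1.48044295e-03, -5.32641792e+01, -3.53283906e+01,  7.08934455e-02,
        2.34650873e-02, -7.83765245e-05]), 'ee_pos': array([ 0.17128513, -0.5224059 ,  0.20495338]), 'eef_rot': array([-3.14055454e+00, -7.61055403e-05,  3.16789218e-01]), 'force': array([-0.28122608,  0.25057258, -0.54758159]), 'moment': array([-0.00368248,  0.05334729, -0.02358971]), 'grip_width': 0.09396694899203308}
[1.03624296 0.52897895 0.64586018]
[0.35155137 0.02495627 1.30051062]
```

View pics/top.png

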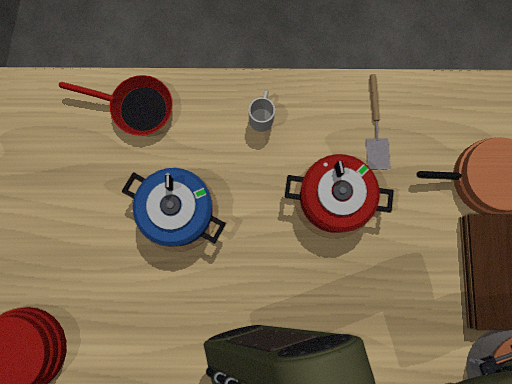

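View pics/scene.png

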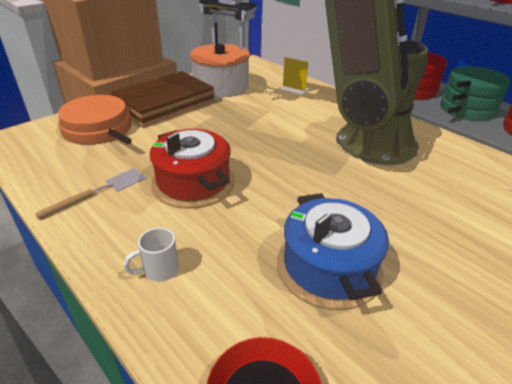

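The top view shows the red cooker at about (340,193), its tab near (339,168), white dot (326,164) and green mark (364,170). The scene view agrees: the red tab lies left of the hub, with the green mark beyond it.

Run:
```python
from h import *
import pickle
ims=pickle.load(open("a.pkl","rb"));c=ims["top"];im=c["color"]
hsv=cv2.cvtColor(im,cv2.COLOR_RGB2HSV)
x0,y0,x1,y1=285,145,400,240
roi=np.zeros(im.shape[:2],np.uint8);roi[y0:y1,x0:x1]=1
red=(((hsv[...,0]<6)|(hsv[...,0]>172))&(hsv[...,1]>170)&(hsv[...,2]>70)).astype(np.uint8)*roi
cs,_=cv2.findContours(red,cv2.RETR_EXTERNAL,cv2.CHAIN_APPROX_NONE)
k=max(cs,key=cv2.contourArea);w=cast(c,cv2.convexHull(k).reshape(-1,2),0.114)
(a,b),r=cv2.minEnclosingCircle(w[:,:2].astype(np.float32));print("lid",a,b,r)
g=((hsv[...,0]>45)&(hsv[...,0]<80)&(hsv[...,1]>130)).astype(np.uint8)*roi
ys,xs=np.nonzero(g);G=cast(c,[[xs.mean(),ys.mean()]],.114)[0];print("green",G,xs.mean(),ys.mean(),len(xs))
al=((hsv[...,1]<40)&(hsv[...,2]>140)).astype(np.uint8)*roi
n,l,s,ce=cv2.connectedComponentsWithStats(al)
for i in range(1,n):print(s[i],ce[i],cast(c,[ce[i]],.114)[0],cast(c,[ce[i]],.126)[0],cast(c,[ce[i]],.169)[0])
cs,_=cv2.findContours(al,cv2.RETR_EXTERNAL,cv2.CHAIN_APPROX_NONE)
k=max(cs,key=cv2.contourArea);w=cast(c,cv2.convexHull(k).reshape(-1,2),0.126)
(a,b),r=cv2.minEnclosingCircle(w[:,:2].astype(np.float32));print("collar",a,b,r)
cv2.imwrite("pics/crop.png",cv2.resize(im[y0:y1,x0:x1,::-1],None,fx=6,fy=6,interpolation=cv2.INTER_CUBIC))
```

```text
lid 0.5600120425224304 -0.20844218134880066 0.10140369832515717
green [ 0.61581936 -0.26330823  0.114     ] 360.5208333333333 171.04166666666666 48
[339 161   4  12  21] [340.80952381 166.66666667] [ 0.62710538 -0.21248642  0.114     ] [ 0.62431851 -0.210085    0.126     ] [ 0.61433224 -0.20147991  0.169     ]
[324 163   4   3  10] [325.2 164. ] [ 0.6339405  -0.17210612  0.114     ] [ 0.6310845 -0.1701131  0.126    ] [ 0.62085051 -0.16297141  0.169     ]
[ 318  165   51   50 1301] [342.77171407 191.82782475] [ 0.5608638  -0.21574598  0.114     ] [ 0.55874688 -0.2133116   0.126     ] [ 0.55116125 -0.20458837  0.169     ]
collar 0.5726020932197571 -0.2208665907382965 0.07488525658845901
```

View pics/crop.png

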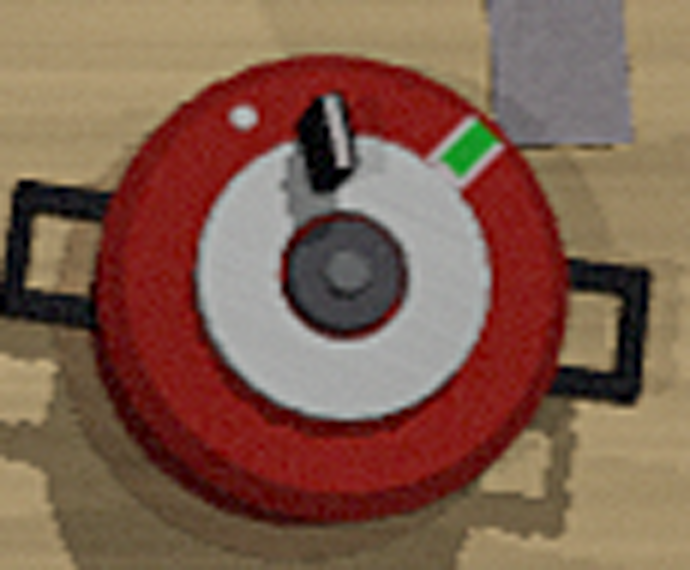

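The crop shows the hub at (345,273), dot (243,117), green bar centre (471,148), and the tab's white line from (333,97) to (349,168). The collar contour was corrupted by the bar's edge, so I'll use these points instead.

Run:
```python
from h import *
import pickle
c=pickle.load(open("a.pkl","rb"))["top"]
f=lambda u,v,z:cast(c,[[285+(u+.5)/6-.5,145+(v+.5)/6-.5]],z)[0]
H=f(345,273,.135);G=f(471,148,.114);D=f(243,117,.114)
print("hub",H,"G",G,"D",D)
m=(G+D)/2;print("GD",np.linalg.norm(G-D),"exp",2*81*np.sin(.65))
for n,p in(("G",G),("D",D)):d=p-H;print(n,np.hypot(*d[:2]),np.arctan2(d[1],d[0]))
# centre from G,D chord
u=(D-G)[:2];u/=np.linalg.norm(u);nrm=np.array([u[1],-u[0]])
C=m[:2]-nrm*.081*np.cos(.65);print("centre via GD",C,"xaxis",np.arctan2(nrm[1],nrm[0]))
for e in((333,97),(349,168)):
  p=f(*e,.169);d=p[:2]-C;d2=p-H;print("tab",p,np.hypot(*d),np.arctan2(d[1],d[0]),np.hypot(*d2[:2]),np.arctan2(d2[1],d2[0]))
# collar edges
L=f(197,275,.126);R=f(492,275,.126);T=f(345,130,.126);B=f(345,422,.126);print(L,R,T,B)
# green / dot in scene
```

```text
hub [ 0.56162381 -0.20986793  0.135     ] G [ 0.62061436 -0.27012599  0.114     ] D [ 0.63371666 -0.1717982   0.114     ]
GD 0.09919690253959895 exp 98.0401977292384
G 0.08432626606377495 -0.7960269257251866
D 0.08152718857064466 0.48584699487589156
centre via GD [ 0.56324768 -0.21244497] xaxis -0.13247078837699522
tab [ 0.62935266 -0.20008526  0.169     ] 0.06725050611627344 0.18483684154305663 0.06843169942254825 0.143446699450392
tab [ 0.59939598 -0.20587069  0.169     ] 0.03674126596971198 0.17990342760060557 0.037983083158339266 0.10543263450687952
[ 0.56200404 -0.14880935  0.126     ] [ 0.562762   -0.27414009  0.126     ] [ 0.62543612 -0.21339049  0.126     ] [ 0.49958115 -0.20994435  0.126     ]
```

Checks hold: the green-to-dot chord is 99 mm against 98, the tab spans 37–68 mm, and the collar centre is about (0.5625,-0.2115). The tab lies at +0.17 rad in world, and the green mark at about -0.79. Moving above the tab, raising first.

Call:
arm_command --increments '[{"gripper":1,"slide":[0,0,0.05],"yaw":0},{"slide":[0.05,0.035,0.06],"yaw":-0.05},{"slide":[0.1,0.07,0.06],"yaw":-0.1},{"slide":[0.15,0.105,0.06],"yaw":-0.15},{"slide":[0.2,0.14,0.06],"yaw":-0.15},{"slide":[0.25,0.175,0.06],"yaw":-0.15},{"slide":[0.3,0.21,0.06],"yaw":-0.15},{"slide":[0.35,0.25,0.06],"yaw":-0.15}]'

```text
invalid input
```

Call:
arm_command --increments '[{"gripper":0.6,"slide":[0.045,0.035,0],"yaw":0},{"slide":[0.093,0.07,-0.03],"yaw":0},{"slide":[0.093,0.07,-0.05],"yaw":0},{"slide":[0.093,0.07,-0.05],"yaw":0},{"slide":[0.093,0.07,-0.05],"yaw":0}]'

```text
invalid input
```

Run:
```python
from h import *
import pickle
c=imaging.camera("wrist");pickle.dump(c,open("w.pkl","wb"))
o=readout.get_obs();print(o["time_s"],o["ee_pos"],o["eef_rot"],o["grip_width"],o["force"])
im=cv2.resize(c["color"],None,fx=1.5,fy=1.5)[:,:,::-1].copy()
C=np.array([.5625,-.2115])
for p in([*C,.135],[.6294,-.2001,.169],[.5994,-.2059,.169],[.6206,-.2701,.114]):
  u=proj(c,p)[0];print(u*1.5);cv2.drawMarker(im,tuple(int(x*1.5) for x in u),(255,0,255),0,12)
cv2.imwrite("pics/w1.png",im)
```

```text
0.15 [ 0.17126398 -0.52246103  0.20504368] [-3.14078490e+00 -6.13557235e-05  3.16726794e-01] 0.09412313608606068 [ 0.32053858 -0.42407514 -0.1489549 ]
[ -147.7257072  -1074.40633174]
[  -81.47468298 -1136.03709992]
[ -171.06760831 -1272.61779933]
[   97.0786473  -1115.29585377]
```

View pics/w1.png

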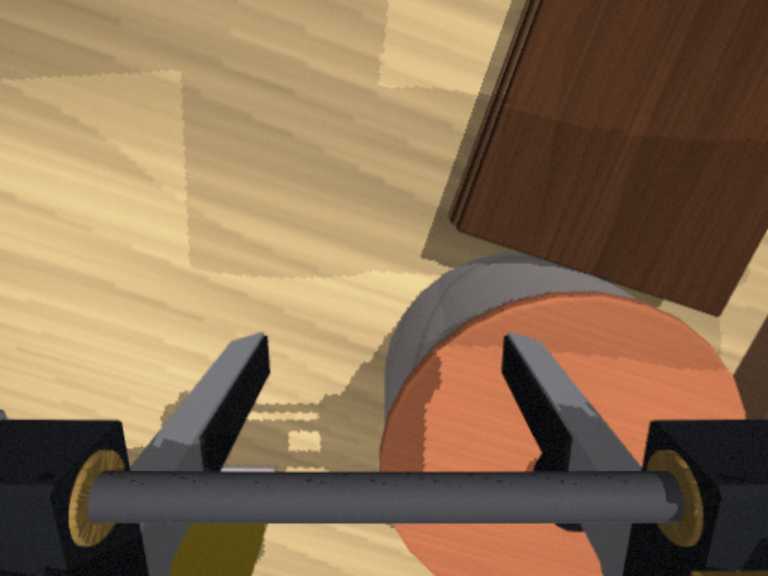

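The commands were refused as invalid, so the arm is still at the start. The wrist view shows an orange-lidded pot near one finger, around (560,430). I'll give the gripper value in every row and lift first.

Call:
arm_command --increments '[{"gripper":1,"slide":[0,0,0.06],"yaw":0},{"gripper":1,"slide":[0.03,0.02,0.08],"yaw":-0.05},{"gripper":1,"slide":[0.08,0.055,0.08],"yaw":-0.1},{"gripper":1,"slide":[0.13,0.09,0.08],"yaw":-0.15},{"gripper":1,"slide":[0.18,0.125,0.08],"yaw":-0.15},{"gripper":1,"slide":[0.23,0.16,0.08],"yaw":-0.15},{"gripper":1,"slide":[0.28,0.2,0.08],"yaw":-0.15},{"gripper":1,"slide":[0.33,0.24,0.08],"yaw":-0.15}]' --grip_force 15

```text
time_s: 1.15
ee_pos: [0.5003, -0.283, 0.2853]
eef_rot: [-3.142, 0.0, 0.167]
force: [0.6, -0.7, -0.3]
grip_width: 0.094
```

Call:
arm_command --increments '[{"gripper":0.6,"slide":[0.045,0.03,0],"yaw":0},{"gripper":0.6,"slide":[0.085,0.06,-0.02],"yaw":0},{"gripper":0.6,"slide":[0.113,0.08,-0.05],"yaw":0},{"gripper":0.6,"slide":[0.113,0.08,-0.07],"yaw":0},{"gripper":0.6,"slide":[0.113,0.08,-0.07],"yaw":0}]'

```text
time_s: 1.78
ee_pos: [0.6115, -0.2041, 0.2136]
eef_rot: [-3.14, 0.003, 0.167]
force: [-0.9, -0.1, 1.6]
grip_width: 0.0566
```

```bash
cat > look.py <<'E'
from h import *
import sys
c=imaging.camera("wrist")
o=readout.get_obs();print(o["time_s"],o["ee_pos"],o["eef_rot"],o["grip_width"],o["force"])
im=cv2.resize(c["color"],None,fx=1.5,fy=1.5)[:,:,::-1].copy()
for p in([.5625,-.2115,.135],[.6294,-.2001,.169],[.5994,-.2059,.169],[.6206,-.2701,.114]):
  u=proj(c,p)[0];print(u*1.5);cv2.drawMarker(im,tuple(int(x*1.5) for x in u),(255,0,255),0,12)
import pickle;pickle.dump(c,open("w.pkl","wb"))
cv2.imwrite(sys.argv[1],im)
E
python3 look.py pics/w2.png
```

```text
1.825 [ 0.611738   -0.2046059   0.21532367] [-3.14111580e+00  8.84213917e-04  1.66682405e-01] 0.056257789208675496 [-0.01516403  0.46539355  0.06446887]
[383.64586159 374.89612101]
[383.14469997 279.68613499]
[384.61416379 338.59145128]
[495.81153911 287.34420495]
```

View pics/w2.png

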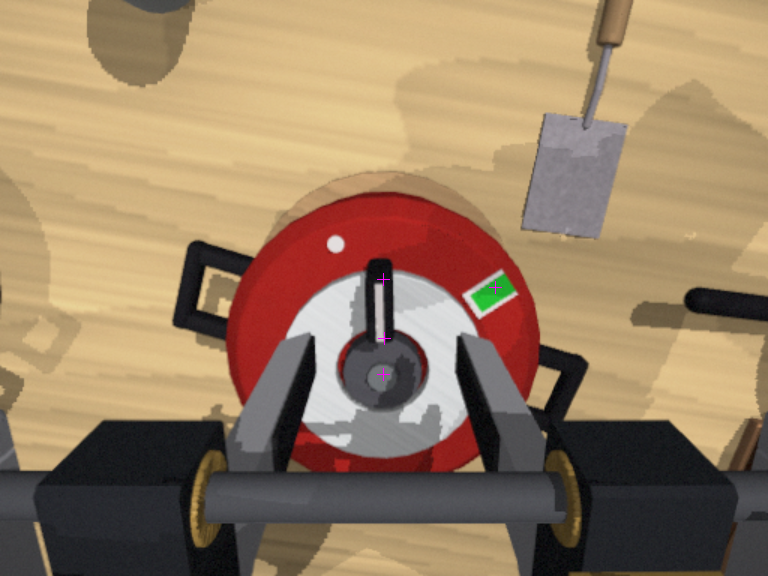

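The near view confirms the estimate: the tab's white line is at (380,283–337) and the hub at (382,374), within about 1–2 mm of my markers. The green bar centre is at (492,293). Descending and closing on the tab, and refining the green angle meanwhile.

Call:
arm_command --increments '[{"gripper":0.5,"slide":[0.002,0.001,-0.03],"yaw":0},{"gripper":0.5,"slide":[0.002,0.001,-0.06],"yaw":0},{"gripper":0.5,"slide":[0.002,0.001,-0.08],"yaw":0},{"gripper":0.3,"slide":[0.002,0.001,-0.08],"yaw":0},{"gripper":0,"slide":[0.002,0.001,-0.08],"yaw":0},{"gripper":0,"slide":[0.002,0.001,-0.08],"yaw":0},{"gripper":0,"slide":[0.002,0.001,-0.08],"yaw":0},{"gripper":0,"slide":[0.002,0.001,-0.08],"yaw":0}]' --grip_force 15

```text
time_s: 2.82
ee_pos: [0.6145, -0.2033, 0.1367]
eef_rot: [3.141, -0.002, 0.167]
force: [0.9, 4.2, 6.4]
grip_width: 0.0147
```

Run:
```python
from h import *
import pickle
c=pickle.load(open("w.pkl","rb"))
f=lambda u,v,z:cast(c,[[u/1.5,v/1.5]],z)[0]
hsv=cv2.cvtColor(c["color"],cv2.COLOR_RGB2HSV)
g=((hsv[...,0]>45)&(hsv[...,0]<75)&(hsv[...,1]>150));g[:,:300]=0
ys,xs=np.nonzero(g);print(len(xs),xs.mean()*1.5,ys.mean()*1.5)
G=cast(c,[[xs.mean(),ys.mean()]],.114)[0]
H=f(382,375,.135);D=f(336,244,.114);T0=f(379.5,284,.169);T1=f(381,333,.169)
print("H",H,"G",G,"D",D,"T",T0,T1)
u=(D-G)[:2];print(np.linalg.norm(u));u/=np.linalg.norm(u);n=np.array([u[1],-u[0]])
C=(G+D)[:2]/2-n*.081*np.cos(.65);print("C",C)
for q in (H[:2],C):
  for p in(G,D,(T0+T1)/2):d=p[:2]-q;print(np.hypot(*d),np.arctan2(d[1],d[0]))
o=readout.get_obs();print(o["time_s"],o["ee_pos"],o["grip_width"],o["force"],o["moment"])
```

```text
361 495.6398891966759 301.36288088642664
H [ 0.56227089 -0.21055691  0.135     ] G [ 0.61191243 -0.27205002  0.114     ] D [ 0.63077479 -0.17153472  0.114     ] T [ 0.62697245 -0.19872645  0.169     ] [ 0.60205335 -0.2036281   0.169     ]
0.10226981067786191
C [ 0.55796707 -0.20989934]
0.07902964198878173 -0.891638251452493
0.07883853933899292 0.5177926775533345
0.05307735086509593 0.17764923937949534
0.08229707437888906 -0.8559578570724694
0.08229707437888908 0.4849592869003417
0.05721455943310233 0.15304154340243528
2.825 [ 0.61446683 -0.20325701  0.13668954] 0.014677848478452007 [0.85384098 4.21082437 6.39973929] [ 0.77718873  0.07975064 -0.21704904]
```

Gripped (14.7 mm against a 14 mm tab). The hub, dot and tab fit agree, with green at about -0.79 rad in world; the green mask centroid gave -0.86 to -0.89, so it looks contaminated. I'll turn 0.90 rad along the arc, then check and correct.

Call:
arm_command --increments '[{"gripper":0,"slide":[0.0006,-0.0063,0],"yaw":-0.12},{"gripper":0,"slide":[0.0004,-0.0127,0],"yaw":-0.24},{"gripper":0,"slide":[-0.0006,-0.0189,0],"yaw":-0.36},{"gripper":0,"slide":[-0.0023,-0.025,0],"yaw":-0.48},{"gripper":0,"slide":[-0.0048,-0.0309,0],"yaw":-0.6},{"gripper":0,"slide":[-0.0079,-0.0364,0],"yaw":-0.72},{"gripper":0,"slide":[-0.0116,-0.0415,0],"yaw":-0.84},{"gripper":0,"slide":[-0.0137,-0.0439,0],"yaw":-0.9}]'

```text
time_s: 3.82
ee_pos: [0.6007, -0.2473, 0.1367]
eef_rot: [-3.14, -0.002, -0.736]
force: [1.2, 4.4, 6.0]
grip_width: 0.0142
```

```bash
python3 look.py pics/w3.png
```

```text
3.875 [ 0.60051999 -0.24750429  0.1367202 ] [-3.14049947e+00 -1.42889237e-03 -7.38500750e-01] 0.013942532095266809 [-1.54321816  3.19705788  5.32385532]
[383.238013   462.11324498]
[228.5099645  419.68836998]
[301.64690138 465.27072797]
[393.69689591 267.46276482]
```

View pics/w3.png

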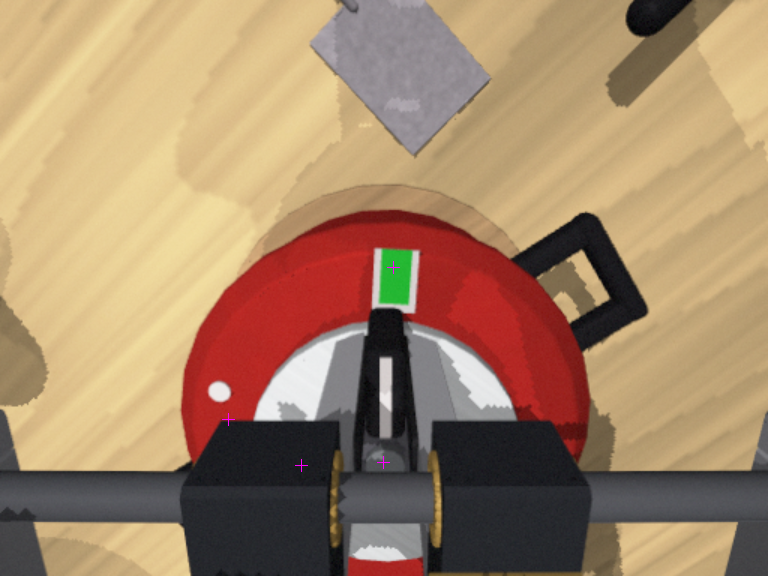

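Excellent view: tab line vertical at (385.5,360–435), green bar centre at (396,281), so a little more turn is needed. I'll compute it.

Run:
```python
from h import *
import pickle
c=pickle.load(open("w.pkl","rb"))
f=lambda u,v,z:cast(c,[[u/1.5,v/1.5]],z)[0]
an=lambda d:(np.hypot(d[0],d[1]),np.arctan2(d[1],d[0]))
G0=f(396.5,249,.114);G1=f(395,310,.114);D=f(219.5,391.5,.114);T0=f(386,358,.169);T1=f(385.5,435,.169)
G=(G0+G1)/2
print(G,D,np.linalg.norm(G-D));print("bar dir",an(G0-G1),"tab dir",an(T0-T1),T0,T1)
for C in([.5622,-.2110,0],[.5632,-.212,0],[.561,-.21,0]):
  for p in(G,D,(T0+T1)/2):print(an(p-np.array(C)),end=" ")
  print()
```

```text
[ 0.61580829 -0.26700005  0.114     ] [ 0.63065266 -0.17014389  0.114     ] 0.09798709902006542
bar dir (np.float64(0.02750035123415432), np.float64(-0.7526084289499526)) tab dir (np.float64(0.0292591494248583), np.float64(-0.7404264478084186)) [ 0.61016392 -0.25610456  0.169     ] [ 0.58856537 -0.23636625  0.169     ]
(np.float64(0.077523251819372), np.float64(-0.8072156942230759)) (np.float64(0.07971818099688106), np.float64(0.5381016153607792)) (np.float64(0.05121273993752494), np.float64(-0.758757459982234)) 
(np.float64(0.07610938108299041), np.float64(-0.807621060823478)) (np.float64(0.07938384774208544), np.float64(0.5553753832578292)) (np.float64(0.04979904244675349), np.float64(-0.7580009958132413)) 
(np.float64(0.07907562565207839), np.float64(-0.8049985095797962)) (np.float64(0.08024962644455622), np.float64(0.5197367426977225)) (np.float64(0.05277168459013325), np.float64(-0.7568637753672616))
```

The geometry is consistent (chord 98.0 mm), and about 0.05 rad remains. I'll turn it, hold, release and rise.

Call:
arm_command --increments '[{"gripper":0,"slide":[-0.001,-0.001,0],"yaw":-0.025},{"gripper":0,"slide":[-0.0019,-0.0019,0],"yaw":-0.05},{"gripper":0,"slide":[-0.0019,-0.0019,0],"yaw":-0.05},{"gripper":0,"slide":[-0.0019,-0.0019,0],"yaw":-0.05},{"gripper":0.5,"slide":[-0.0019,-0.0019,0],"yaw":-0.05},{"gripper":0.5,"slide":[-0.0019,-0.0019,0],"yaw":-0.05},{"gripper":0.5,"slide":[-0.0019,-0.0019,0],"yaw":-0.05},{"gripper":0.5,"slide":[-0.0019,-0.0019,0],"yaw":-0.05}]'

```text
time_s: 4.88
ee_pos: [0.5983, -0.2493, 0.1353]
eef_rot: [3.141, 0.0, -0.783]
force: [-0.6, 0.5, -0.0]
grip_width: 0.0466
```

Call:
arm_command --increments '[{"gripper":0.5,"slide":[0,0,0.03],"yaw":0},{"gripper":0.5,"slide":[0,0,0.06],"yaw":0},{"gripper":0.5,"slide":[0,0,0.09],"yaw":0},{"gripper":0.5,"slide":[0,0,0.09],"yaw":0},{"gripper":0.5,"slide":[0,0,0.09],"yaw":0}]'

```text
time_s: 5.5
ee_pos: [0.598, -0.2492, 0.2242]
eef_rot: [3.141, 0.001, -0.783]
force: [-0.5, 0.6, -1.2]
grip_width: 0.0471
```

```bash
python3 look.py pics/w4.png
python3 - <<'E'
from h import *
c=imaging.camera("top")["color"]
a=cv2.resize(c[140:250,110:410],None,fx=2.6,fy=2.6,interpolation=cv2.INTER_CUBIC)
cv2.imwrite("pics/t4.png",a[:,:,::-1])
E
```

```text
5.55 [ 0.59796042 -0.24916437  0.22392362] [ 3.14089646e+00  2.00189602e-03 -7.83230884e-01] 0.04704758247666283 [ 0.51622946  0.38099189 -0.9083953 ]
[382.33519292 370.54985526]
[275.70024498 331.09453202]
[325.40961989 361.34979277]
[383.26411673 230.55051877]
```

View pics/w4.png

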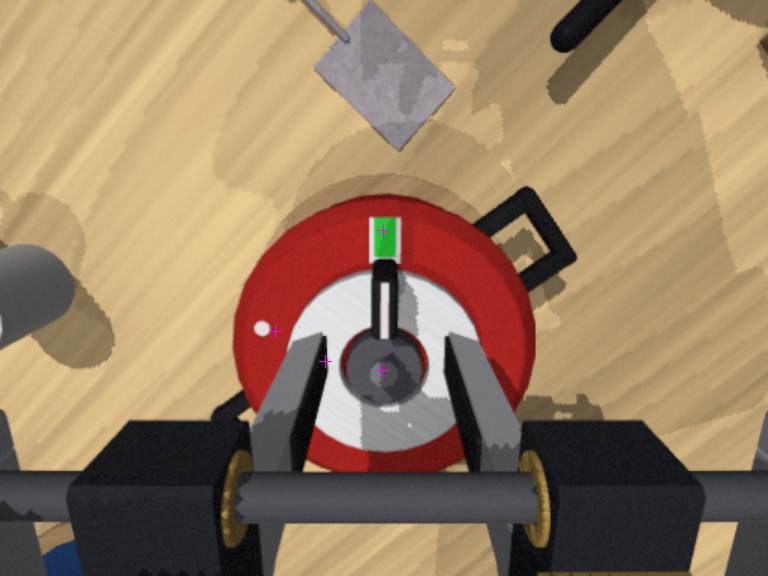

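View pics/t4.png

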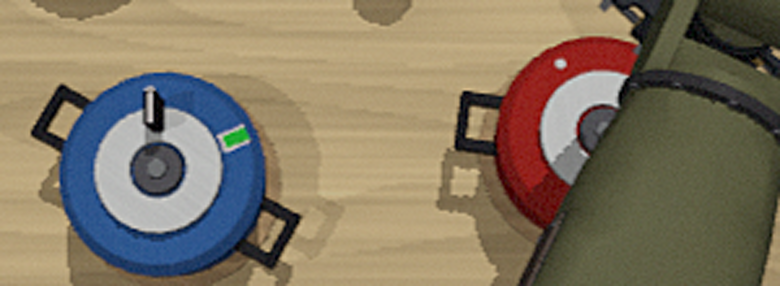

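The tab line (x≈384.5), hub ring (x≈384) and green bar (x≈385) line up. The blue tab is as before, and the gripper is clear above the tab.

```bash
python3 -c "
from station import job
print(job.hand_in())"
```

```text
the job is handed in; nothing more can be done
None
```

I gripped the red cooker's tab, turned the collar about 0.95 rad clockwise to the green mark, let go, raised the gripper 90 mm and handed the job in at about 5.6 s.

- **Last wrist picture:** the tab line, hub and green bar lie on one line to within about 1 pixel. The gripper was open and clear, with about 1 N on the wrist.
- **Blue cooker:** the last top picture shows its collar unchanged.
- **Checks that disagreed:**
  - The first move calls were refused, I think because some rows had no gripper value, so nothing moved.
  - One green-mask centroid put the mark 0.05–0.1 rad further round. I dropped it and used the bar's position from the close view.
  - In that same view the bar's direction suggested only 0.01 rad was left to turn. I followed its position instead, which gave 0.05 rad.

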